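# Fetch the marker and lift the packing caddy

### The job

Pull the blue-capped marker up out of the clay cup and stand it in the yellow slot of the green packing caddy. Then take the caddy by its wooden handle bar, lift it straight up about 10 cm off the table and hold it there steady and level with the marker and the tape roll still in it: finish while holding it in the air, do not put it down. Leave the clay cup, the tin with its brush, the mug and the bowl standing where they are.

Things in the scene. Friction and masses are not known exactly. Their poses are not given: they have to be found in the camera images.
- marker: Fat marker, round, 150 mm long, about 30 g, standing foot down in the clay cup. White barrel 18 mm in diameter (lower 100 mm), blue cap 20 mm in diameter (top 50 mm). Origin at the centre of its foot, z along it towards the cap. It stands upright or leans up to about 4 degrees; about 76 mm of it shows above the cup.
- pen_cup: Narrow heavy terracotta cup, loose, 80 mm high, 43 mm in diameter with a 53 mm foot; bore 26 to 27 mm in diameter, its floor 6 mm above the table. Origin at the centre of its underside, z up. 0.3 kg.
- tote: Green open packing caddy, loose on the table (table top at height 0), 290 mm long (its x axis) by 140 mm wide (its y axis), tray walls 45 mm high and 6 mm thick, tray floor 6 mm thick. Two square 16 mm wooden posts at x = +55 and -55 mm carry a handle bar. At the +x end is a yellow square slot. Origin at the centre of its underside, z up. 0.4 to 0.75 kg; its centre of mass lies near the middle.
- tote_handle (a point): Centre of the caddy's wooden handle bar, 130 mm above the caddy's underside. The bar runs 126 mm along the caddy's x axis, is 18 mm thick (along the caddy's y) and 20 mm high; about 110 mm of free space under it between its posts. Axes as the caddy's.
- slot_mouth (a point): Centre of the open top of the yellow slot, 85 mm above the caddy's underside and 115 mm from the caddy's centre along its +x. The opening is 38 x 38 mm, walls 4 mm. Axes as the caddy's.
- slot_floor (a point): Centre of the slot's floor, 75 mm below its mouth, 10 mm above the caddy's underside. Axes as the caddy's.
- tape_roll: Brown roll of tape lying loose and flat in the caddy's -x end, 60 mm in diameter, 38 mm hole, 24 mm high, about 60 g. Origin at the centre of its underside.
- tin: Bystander: bare metal tin, loose, 85 mm high, 48 mm in diameter with a 57 mm foot, holding a brush. Origin at the centre of its underside. It and the clay cup swap places from start to start.
- brush: Bystander: brush standing in the tin, 148 mm long, wooden handle 24 mm in diameter, brass ferrule, black bristle block on top (its top about 155 mm above the table). Origin at its foot, z along it.
- mug: Bystander: blue mug, 76 mm across, 85 mm high, standing beyond the caddy and the cups. Origin at the centre of its underside.
- bowl: Bystander: terracotta bowl, 110 mm across, 45 mm high, beyond the cups. Origin at the centre of its underside.
Mind the look-alikes: they are no part of the job. Of the things that look like the marker, the smallest one is meant.

How it is judged (in metres and radians):
On the way, in this order (a step that is already met when the one before it is completed fails the run):
1. the marker is pulled up clear of the clay cup by the fingers (z of marker in the frame of pen_cup above 0.085 m and contact force between the fingers and marker above 0.5 N and angle between pen_cup's own z axis and vertical below 0.2 rad), for 0.2 s.
2. the marker stands at the bottom of the caddy's yellow slot, let go, the caddy still on the table (distance between marker and slot_floor below 0.022 m and contact force between the fingers and marker below 0.05 N and linear speed of marker below 0.05 m/s and height (world z) of tote below 0.01 m), for 0.2 s.
At the end, for the whole second after the job is handed in: Fingers hold the caddy in the air, underside 60-160 mm up, tilted under 0.1 rad, still (20 mm/s, 0.1 rad/s), touching no bystander; marker foot in the slot within 22 mm of its floor centre, free of the fingers; tape roll in the caddy; clay cup upright within 40 mm of its start (height (world z) of tote between 0.06 and 0.16 m and angle between each of tote, pen_cup's own z axis and vertical below 0.1 rad and linear speed of tote below 0.02 m/s and angular speed of tote below 0.1 rad/s and contact force between the fingers and tote above 2 N and contact force between tote and pen_cup below 0.05 N and contact force between tote and tin below 0.05 N and contact force between tote and brush below 0.05 N and contact force between tote and mug below 0.05 N and contact force between tote and bowl below 0.05 N and distance between marker and slot_floor below 0.022 m and contact force between the fingers and marker below 0.05 N and z of tape_roll in the frame of tote between -0.005 and 0.02 m and horizontal distance between tape_roll and tote below 0.14 m and height (world z) of pen_cup below 0.01 m and distance of pen_cup from where it was at the start of the episode below 0.04 m); the arm keeps its last pose, push and grip.
It fails at once if the tin or its brush is shifted by more than 30 mm or knocked over (distance of any of tin, brush from where it was at the start of the episode above 0.03 m or angle between any of tin, brush's own z axis and vertical above 0.35 rad).
It fails at once if the mug is shifted by more than 30 mm or knocked over (distance of mug from where it was at the start of the episode above 0.03 m or angle between mug's own z axis and vertical above 0.35 rad).
It fails at once if the bowl is shifted by more than 30 mm or knocked over (distance of bowl from where it was at the start of the episode above 0.03 m or angle between bowl's own z axis and vertical above 0.35 rad).
It fails at once if the clay cup is knocked over (angle between pen_cup's own z axis and vertical above 0.6 rad).
It fails at once if the caddy is tipped by more than 0.3 rad (angle between tote's own z axis and vertical above 0.3 rad).
It also fails if it takes over 56 s, if anything falls off the work surface, if the arm or the gripper's body presses on something with over 40 N, if the wrist force passes 120 N, or if a joint passes its speed limit or range.

### The arm

A 6-joint arm with a two-finger parallel gripper is mounted at the origin on the work surface. World frame = base frame: x ahead of the robot, y to its left, z up, the work surface at z = 0. Lengths are in mm, angles in rad, forces in N, time in s.
With the tool pointing down it reaches from about 275 to 875 mm from the base axis. Payload 12.5 kg.
Tool frame: the origin (TCP) lies at the very end of the fingers, on their centre line; the grasp point (between the pads) lies 19 mm behind it; z points along the fingers, y is the line along which they close (so a half turn about z gives the same grasp; the last joint's range is limited). The gripper opens to 85 mm and grips with 20 to 120 N. Pads are 22 mm wide; open, the fingers measure 114 mm over their backs; the gripper's body (76 mm by 85 mm) begins 54 mm behind the grasp point. The pads swing forward as they close: fully open they stand 13 mm farther back than shut.
Start: joints at [-1.253, 0.351, 1.652, -0, 1.139, -0.085], TCP at [215.615, -505.959, 231.29] pointing down, gripper open.
Joint ranges: [-2.75, 2.75], [-0.79, 2.1], [0.01, 2.65], [-1.57, 4.71], [0.07, 3.14], [-2.87, 2.87]. Speed limits (rad/s): [2.22, 2.22, 2.79, 3.14, 3.14, 3.14].

### API

Orientations are given as a 3x3 rotation matrix whose columns are the frame's x, y, z axes.
In Python, from rig import arm gives the robot as it stands. The module is installed in compiled form; this text tells all that it offers.
- The arm moves only by the tool move_arm, never from a script. Its argument "commands" is a list that holds one entry, the list of rows, each a list of 5 numbers: the shift along the world's x, y, z in mm, then the turn about the world's z in degrees, then the closure, from 0 (fully open) to 1 (shut). A call has 1 to 20 rows; each row is the pose to reach, as a shift and turn from the pose commanded when the call began; what a row does not reach only later rows make up. A row lasts 1/8 s, in which the tool goes at most 62.5 mm and 10.7 degrees, less where a joint would pass 70% of its speed; a pose out of reach is approached as far as the arm can. A call with a gripper value outside its range is refused whole. The fingers move at their own pace and stop on an object; "squeeze" is the grip in N (left out, the last holds). Time passes only in rows, so rows that repeat a pose let the fingers close. It gives the time, the measured TCP pose, the force, the opening and the grip force at its end, in the units of the state.
- arm.get_obs(): the state, without advancing time (a new reading comes with each control period).
- arm.camera(name): name is "scene" or "top"; returns a dict with "img" (384x512x3 uint8, red, green, blue), "camera_matrix" (3x3 intrinsics, pixels), "eye" and "rotation" of the camera in the world. Camera axes: x right, y down, z forward; pixel columns grow to the right and rows downward; lengths in mm; the calibration is good to about 2 mm. A picture is of the moment at which its call begins. There is no depth.
- arm.finish_job(): hands the job in; it is judged then, once.
The state is a dict: "t": time; "qpos": joint angles; "qvel": joint speeds; "effort": joint torques, N m; "tcp_pos": TCP position; "tcp_rot": TCP orientation; "force": force on the tool from outside, world axes, zero at the start; "moment": the same for the moment, N m; "gripper_width": finger opening in mm; "finger_force": force on a finger pad.
Only numpy, scipy, OpenCV 4.12 (cv2) and the standard library are available. Lean on these libraries where they do the work, as an engineer would, in place of code of your own. Each camera call takes 0.05 s, during which the arm holds its last target. There are 200 camera calls.

## Working session

There is one attempt and no reset: what is moved stays moved. The work goes in short steps, Python scripts to look and compute and a tool call to move; the robot and the scene stay as the last step left them, time stands still between calls to the robot, and variables do not carry over. Pictures are saved under pics/ and viewed, at most 10 in all, crops included, and the job is handed in when it is done.

Besides the shell and the picture viewer there is one more tool, called after "Call:" as a command line: name --argument value ..., lists and objects as JSON in quotes. move_arm: Moves the arm, as the interface text tells. Its arguments: {"type":"object","properties":{"commands":{"type":"array"},"squeeze":{"type":"number"}},"required":["commands"]}

```bash
mkdir -p pics
cat > h.py <<'E'
import numpy as np,cv2
from rig import arm
def shot(n,f=None):
    c=arm.camera(n)
    if f: cv2.imwrite('pics/'+f,cv2.cvtColor(c['img'],cv2.COLOR_RGB2BGR))
    return c
def onplane(c,u,v,z):
    d=np.array(c['rotation'])@np.linalg.inv(c['camera_matrix'])@np.array([u,v,1.])
    e=np.array(c['eye']);return e+d*(z-e[2])/d[2]
def proj(c,p):
    q=np.array(c['camera_matrix'])@(np.array(c['rotation']).T@(np.array(p,float)-np.array(c['eye'])));return q[:2]/q[2]
E
python3 - <<'E'
from h import *
a=shot('top','t0.png');b=shot('scene','s0.png')
for c in(a,b):print(c['eye'],np.round(c['rotation'],3).tolist(),c['camera_matrix'][0])
o=arm.get_obs();print(o['t'],o['tcp_pos'],np.round(o['tcp_rot'],3).tolist())
E
```

```text
[ 503.83007774   67.85767131 1062.84919797] [[0.025, -0.996, 0.081], [-1.0, -0.025, 0.007], [-0.005, -0.081, -0.997]] [459.46686611   0.         248.84370267]
[1075.99389897  381.2357887   589.71762007] [[-0.481, 0.56, -0.675], [0.876, 0.287, -0.387], [-0.022, -0.777, -0.629]] [359.81748761   0.         253.92842375]
0.1 [ 215.5312317  -505.68269261  230.82431076] [[0.92, 0.392, -0.0], [0.392, -0.92, 0.001], [0.0, -0.001, -1.0]]
```

View pics/t0.png

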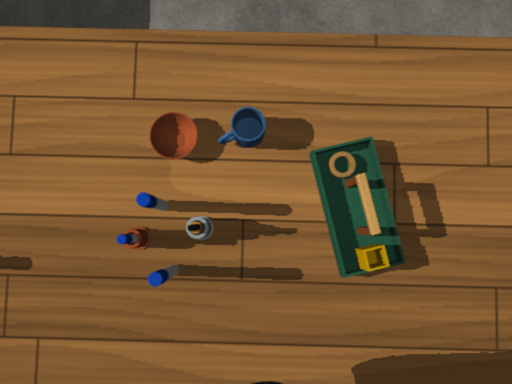

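View pics/s0.png

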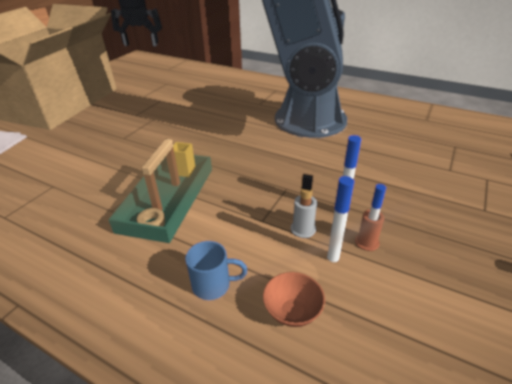

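Three marker look-alikes: top-view caps at (146,200), (124,239) and (156,279). The other two stand freely on the table and are taller. The one at (124,239), scene view (378,195), stands in the clay cup and is the smallest, so it should be the one meant. I'll confirm that in an enlarged crop.

Run:
```python
from h import *
t=cv2.imread('pics/t0.png');s=cv2.imread('pics/s0.png')
r=lambda i,k:cv2.resize(i,None,fx=k,fy=k,interpolation=cv2.INTER_CUBIC)
A=r(t[185:295,105:225],3.3);A=cv2.resize(A,(390,360));B=cv2.resize(s[125:271,280:400],(400,486));C=r(t[130:285,300:410],3)
# canvas: left: A(x3.25 from 105,185; y3.27) ; right C... 
can=np.zeros((600,800,3),np.uint8);can[:360,:390]=A;can[:465,400:730]=C;cv2.imwrite('pics/c1.png',can);cv2.imwrite('pics/c2.png',B)
```

```text
(no output)
```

View pics/c1.png

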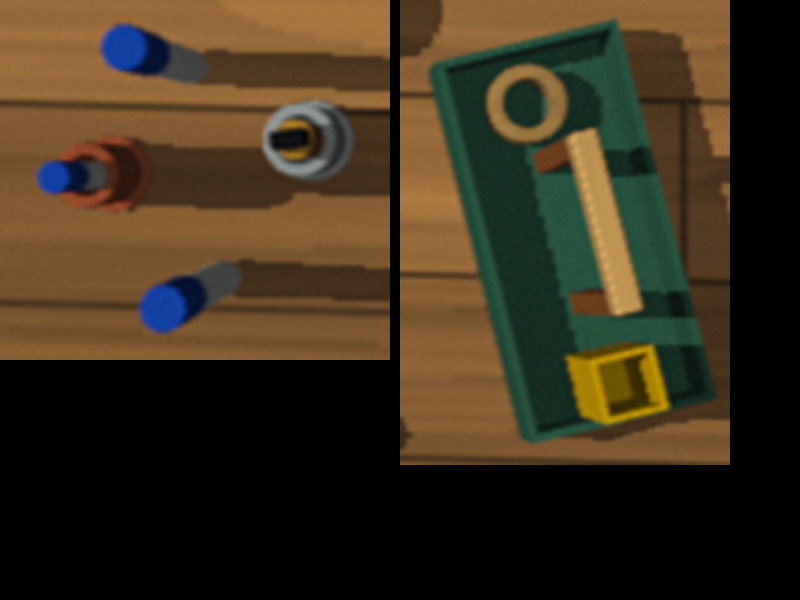

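View pics/c2.png

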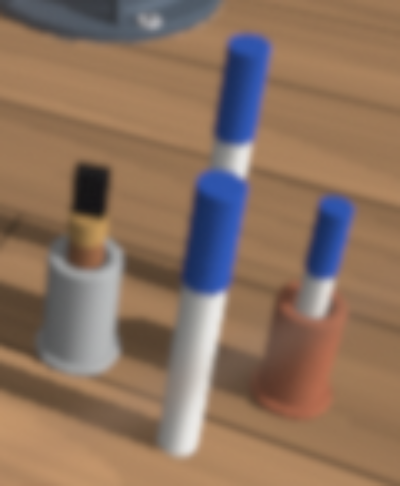

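The crop confirms it: the target is the thin marker in the terracotta cup, cap top at top-view pixel (122,239) and scene pixel (381,187). Both look-alikes are larger and free-standing. Next I compute the positions.

Run:
```python
from h import *
from scipy.optimize import least_squares as LS
a=arm.camera('top');b=arm.camera('scene')
A=lambda x,y:(105+x/3.25,185+y/3.273)
B=lambda x,y:(280+x/3.333,125+y/3.329)
C=lambda x,y:(300+(x-400)/3,130+y/3)
ct=A(55,178);cs=B(336,205)
print('cap top plane155',onplane(a,*ct,155),onplane(b,*cs,155))
r=LS(lambda p:np.r_[proj(a,p)-ct,proj(b,p)-cs],[300,300,150]);print('tri',r.x,r.fun)
print('cup rim',onplane(a,*A(89,176),80),onplane(b,*B(309,302),80),'foot',onplane(a,*A(121,173),5))
print('tin rim',onplane(a,*A(304,141),85),'brush top',onplane(a,*A(289,138),155))
for n,t,f,q in(('L1',(124,48),(195,66),None),('L2',(165,308),(228,272),None)):print(n,onplane(a,*A(*f),0),[onplane(a,*A(*t),z).round(0) for z in(190,220,240)])
L=[((433,68),(-145,70,45)),((615,22),(-145,-70,45)),((716,398),(145,-70,45)),((530,440),(145,70,45)),((585,358),(92,23,85)),((653,346),(92,-23,85)),((668,408),(138,-23,85)),((603,423),(138,23,85)),((566,135),(-63,9,140)),((597,128),(-63,-9,140)),((642,306),(63,-9,140)),((611,316),(63,9,140))]
px=np.array([C(*l[0]) for l in L]);P=np.array([l[1] for l in L],float)
def f(p,flip=1):
    c,s=np.cos(p[2]),np.sin(p[2]);W=P@np.array([[c,-s,0],[s,c,0],[0,0,1]]).T+[p[0],p[1],0]
    return (np.array([proj(a,w) for w in W])-px).ravel()
r=LS(f,[500,-200,-1.8]);
print('caddy',r.x,np.degrees(r.x[2]));print(r.fun.reshape(-1,2).round(1).tolist())
c,s=np.cos(r.x[2]),np.sin(r.x[2]);print('slot',r.x[:2]+115*np.array([c,s]))
print('slot chk scene px',proj(b,[*(r.x[:2]+115*np.array([c,s])),85]),'bar',proj(b,[*r.x[:2],140]))
print('mug',onplane(a,247,125,85),'bowl',onplane(a,174,135,45))
```

```text
cap top plane155 [480.58078314 322.01560795 155.        ] [482.80056539 324.39220109 155.        ]
tri [480.2952676  323.43749068 152.79882398] [-0.41269891  0.10618237 -0.40999081  0.04427193]
cup rim [480.52281504 320.74562197  80.        ] [485.27508694 323.26577464  80.        ] foot [481.41055942 317.5219644    5.        ]
tin rim [506.79624514 179.87579742  85.        ] brush top [508.15515725 181.02200063 155.        ]
L1 [558.03375116 269.19540793   0.        ] [array([558., 275., 190.]), array([556., 268., 220.]), array([555., 263., 240.])]
L2 [414.24552985 240.11219686   0.        ] [array([409., 245., 190.]), array([412., 239., 220.]), array([414., 235., 240.])]
caddy [ 564.30087179 -165.55315112   -2.86989758] -164.4330189130913
[[59.4, -16.8], [-61.6, 13.6], [-61.6, 15.5], [62.2, -14.3], [21.9, -4.7], [-21.8, 4.6], [-21.0, 5.3], [21.8, -5.1], [8.9, -2.7], [-10.1, 1.8], [-8.5, 3.2], [10.5, -2.3]]
slot [ 453.51937282 -196.41509348]
slot chk scene px [180.70391458 146.23490042] bar [158.3450707  151.68140622]
mug [731.50371374  82.69099233  85.        ] bowl [714.04332482 246.75610575  45.        ]
```

Marker at about (481, 322.5) with its top near 155, which matches the given height. Caddy centre is about (564, -166) with yaw about -164°. The y labels were mirrored in that fit, but it is symmetric, so I'll refit later. Moving over the marker high up.

Call:
move_arm --commands '[[[0, 0, 70, 0, 0], [16, 50, 70, -2, 0.3], [32, 100, 70, -4, 0.4], [48, 150, 70, -6, 0.4], [64, 200, 70, -7.4, 0.4], [82, 255, 70, -7.4, 0.4], [99, 310, 70, -7.4, 0.4], [117, 365, 70, -7.4, 0.4], [134, 420, 70, -7.4, 0.4], [152, 475, 70, -7.4, 0.4], [170, 530, 70, -7.4, 0.4], [187, 585, 70, -7.4, 0.4], [205, 640, 70, -7.4, 0.4], [223, 695, 70, -7.4, 0.4], [240, 750, 70, -7.4, 0.4], [256, 800, 70, -7.4, 0.4], [265.4, 828.5, 70, -7.4, 0.4], [265.4, 828.5, 70, -7.4, 0.4], [265.4, 828.5, 70, -7.4, 0.4], [265.4, 828.5, 70, -7.4, 0.4]]]' --squeeze 30

```text
t: 2.7
tcp_pos: [480.9, 321.7, 301.5]
tcp_rot: [[0.963, 0.269, 0.0], [0.269, -0.963, -0.0], [0.0, 0.0, -1.0]]
force: [-0.4, 0.0, -0.6]
gripper_width: 51.5
finger_force: 0.0
```

Run:
```python
from h import *
from scipy.optimize import least_squares as LS
a=shot('top');b=shot('scene','s1.png')
C=lambda x,y:(300+(x-400)/3,130+y/3)
L=[((433,68),(-145,-70,45)),((615,22),(-145,70,45)),((716,398),(145,70,45)),((530,440),(145,-70,45)),((585,358),(92,-23,85)),((653,346),(92,23,85)),((668,408),(138,23,85)),((603,423),(138,-23,85)),((566,135),(-63,-9,140)),((597,128),(-63,9,140)),((642,306),(63,9,140)),((611,316),(63,-9,140))]
px=np.array([C(*l[0]) for l in L]);P=np.array([l[1] for l in L],float)
def f(p):
    c,s=np.cos(p[2]),np.sin(p[2]);W=P@np.array([[c,-s,0],[s,c,0],[0,0,1]]).T+[p[0],p[1],0]
    return (np.array([proj(a,w) for w in W])-px).ravel()
r=LS(f,[560,-165,-2.8]);print('caddy',r.x,np.degrees(r.x[2]));print(r.fun.reshape(-1,2).round(1).tolist())
c,s=np.cos(r.x[2]),np.sin(r.x[2]);S=r.x[:2]+115*np.array([c,s]);print('slot',S,proj(b,[*S,85]),'bar',proj(b,[*r.x[:2],140]))
i=cv2.imread('pics/s1.png')
for p in(proj(b,[*S,85]),proj(b,[*r.x[:2],140])):cv2.circle(i,tuple(int(x) for x in p),1,(0,0,255),-1)
cv2.imwrite('pics/s1c.png',np.hstack([cv2.resize(i[100:260,90:230],(350,400)),cv2.resize(i[60:260,280:430],(300,400))]))
o=arm.get_obs();print(o['t'],o['tcp_pos'],np.round(o['tcp_rot'],3).tolist(),o['gripper_width'],o['force'])
```

```text
caddy [ 564.11570864 -165.86901154   -2.87899385] -164.95419674952413
[[-0.3, -2.0], [-0.4, -1.3], [-0.2, 0.3], [-0.1, 1.4], [0.6, 0.7], [-1.0, -0.4], [-0.3, 0.3], [0.2, 0.5], [0.7, -0.6], [-1.0, -0.3], [0.1, 1.2], [1.7, 0.0]]
slot [ 453.05806812 -195.72199268] [181.01785751 146.21489431] bar [158.29274484 151.60994188]
2.8 [481.02069856 321.87567322 301.5798022 ] [[0.963, 0.269, 0.0], [0.269, -0.963, 0.0], [0.0, -0.0, -1.0]] 51.17181208428286 [0.02268644 0.63896767 0.14606981]
```

View pics/s1c.png

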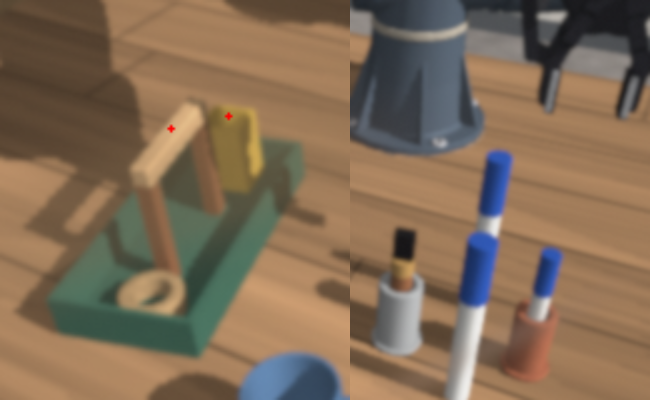

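The refit is consistent: both projected marks (slot mouth, bar centre) land correctly in the scene view on the left, and on the right the fingers hang above the cup marker. Descending to grip the cap at about z=125.

Call:
move_arm --commands '[[[0, 0.5, -40, 0, 0.4], [0, 0.5, -80, 0, 0.4], [0, 0.5, -115, 0, 0.4], [0, 0.5, -140, 0, 0.4], [0, 0.5, -160, 0, 0.4], [0, 0.5, -180, 0, 0.4], [0, 0.5, -195, 0, 0.4], [0, 0.5, -195, 0, 0.4], [0, 0.5, -195, 0, 0.6], [0, 0.5, -195, 0, 0.8], [0, 0.5, -195, 0, 1], [0, 0.5, -195, 0, 1], [0, 0.5, -195, 0, 1], [0, 0.5, -195, 0, 1]]]' --squeeze 30

```text
t: 4.55
tcp_pos: [481.5, 323.3, 107.1]
tcp_rot: [[0.963, 0.27, 0.001], [0.27, -0.963, 0.001], [0.002, -0.0, -1.0]]
force: [0.4, -0.4, 5.5]
gripper_width: 19.1
finger_force: 29.3
```

Gripped, with width 19.1 against the 20 mm cap. Lifting slowly straight up.

Call:
move_arm --commands '[[[0, 0, 10, 0, 1], [0, 0, 25, 0, 1], [0, 0, 45, 0, 1], [0, 0, 65, 0, 1], [0, 0, 85, 0, 1], [0, 0, 110, 0, 1], [0, 0, 140, 0, 1], [0, 0, 180, 0, 1], [0, 0, 220, 0, 1], [0, 0, 220, 0, 1], [0, 0, 220, 0, 1], [0, 0, 220, 0, 1]]]'

```text
t: 6.05
tcp_pos: [480.6, 322.8, 325.3]
tcp_rot: [[0.963, 0.27, -0.002], [0.27, -0.963, -0.001], [-0.002, 0.0, -1.0]]
force: [0.6, -0.2, 0.5]
gripper_width: 19.2
finger_force: 29.3
```

Run:
```python
from h import *
a=shot('top','t2.png');b=shot('scene','s2.png')
i=cv2.imread('pics/s2.png');cv2.imwrite('pics/s2c.png',cv2.resize(i[20:260,270:470],(600,600)*1 if 0 else (500,600)))
o=arm.get_obs();p=o['tcp_pos'];print(o['t'],p,o['gripper_width'],o['finger_force'],o['force'])
print('expected foot px',proj(b,[p[0],p[1],p[2]-100]),'captop',proj(b,[p[0],p[1],p[2]+50]))
```

```text
6.15 [480.75444601 322.91289207 325.5103181 ] 19.27512999283655 29.282995462417603 [-0.86936843 -0.43420572 -0.30158723]
expected foot px [388.00176188 155.17523203] captop [408.46553497  73.9080343 ]
```

View pics/s2c.png

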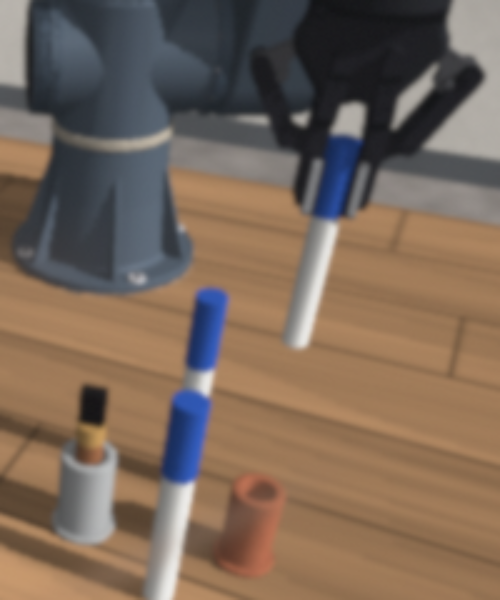

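The picture shows the marker hanging vertically in the fingers, foot at scene pixel (389,158) against an expected (388,155). The cup is still standing. Carrying it above the slot.

Call:
move_arm --commands '[[[-1, -20, 0, 0, 1], [-3, -55, 0, 0, 1], [-5, -95, 0, 0, 1], [-8, -140, 0, 0, 1], [-10, -185, 0, 0, 1], [-12, -230, 0, 0, 1], [-15, -275, 0, 0, 1], [-17, -320, 0, 0, 1], [-20, -365, 0, 0, 1], [-22, -410, 0, 0, 1], [-25, -450, 0, 0, 1], [-27, -485, 0, 0, 1], [-28, -508, 0, 0, 1], [-28, -518.7, 0, 0, 1], [-28, -518.7, -40, 0, 1], [-28, -518.7, -80, 0, 1], [-28, -518.7, -110, 0, 1], [-28, -518.7, -120, 0, 1], [-28, -518.7, -120, 0, 1], [-28, -518.7, -120, 0, 1]]]'

```text
t: 8.65
tcp_pos: [453.5, -195.9, 207.5]
tcp_rot: [[0.963, 0.27, 0.002], [0.27, -0.963, -0.001], [0.001, 0.001, -1.0]]
force: [0.1, 0.0, 0.8]
gripper_width: 19.2
finger_force: 29.3
```

Run:
```python
from h import *
b=shot('scene','s3.png');a=shot('top','t3.png')
i=cv2.imread('pics/s3.png');t=cv2.imread('pics/t3.png');cv2.imwrite('pics/s3c.png',np.hstack([cv2.resize(i[60:220,110:250],(437,500)),cv2.resize(t[190:310,310:430],(360,360)).copy() if 0 else cv2.resize(t[180:320,320:420],(357,500))]))
o=arm.get_obs();p=o['tcp_pos'];print(o['t'],p,o['gripper_width'],o['finger_force'],o['force'])
print('expected foot px',proj(b,[p[0],p[1],p[2]-101]),'slot',proj(b,[453,-195.7,85]))
```

```text
8.75 [ 453.44654961 -195.8399847   207.32402146] 19.26011203388411 29.346100687980652 [ 0.18767887 -0.3635789   0.08405782]
expected foot px [179.67818262 139.32924263] slot [181.03786884 146.2065522 ]
```

View pics/s3c.png

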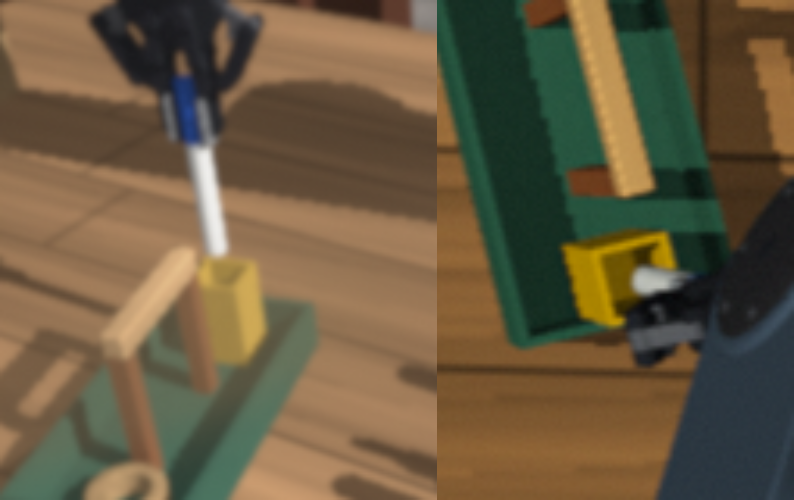

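The foot is at scene pixel (179.5,140), matching the prediction and directly above the slot. The mouth appears about 3 px to the right, so I shift slightly and lower with about 10 mm clearance each side.

Call:
move_arm --commands '[[[-1, 2, 0, 0, 1], [-1, 2, -15, 0, 1], [-1, 2, -30, 0, 1], [-1, 2, -45, 0, 1], [-1, 2, -60, 0, 1], [-1, 2, -72, 0, 1], [-1, 2, -82, 0, 1], [-1, 2, -89, 0, 1], [-1, 2, -92, 0, 1], [-1, 2, -92, 0, 1], [-1, 2, -92, 0, 1]]]'

```text
t: 10.12
tcp_pos: [452.2, -193.7, 114.6]
tcp_rot: [[0.963, 0.27, 0.001], [0.27, -0.963, -0.0], [0.0, 0.0, -1.0]]
force: [0.6, -0.0, -0.1]
gripper_width: 19.2
finger_force: 29.3
```

Call:
move_arm --commands '[[[0, 0, -2, 0, 1], [0, 0, -2, 0, 1], [0, 0, -2, 0, 0.8], [0, 0, -2, 0, 0.6], [0, 0, -2, 0, 0.4], [0, 0, -2, 0, 0.4], [0, 0, -2, 0, 0.4], [0, 0, 10, 0, 0.4], [0, 0, 40, 0, 0.4], [0, 0, 80, 0, 0.4], [0, 0, 120, 0, 0.4], [0, 0, 120, 0, 0.4], [0, 0, 120, 0, 0.4]]]'

```text
t: 11.75
tcp_pos: [451.7, -193.5, 234.1]
tcp_rot: [[0.963, 0.27, -0.0], [0.27, -0.963, 0.0], [-0.0, -0.0, -1.0]]
force: [-0.5, -1.0, -0.2]
gripper_width: 51.1
finger_force: 0.0
```

Run:
```python
from h import *
b=shot('scene','s4.png');a=shot('top','t4.png')
i=cv2.imread('pics/s4.png');t=cv2.imread('pics/t4.png');cv2.imwrite('pics/s4c.png',np.hstack([cv2.resize(i[80:240,100:240],(437,500)),cv2.resize(t[130:285,300:410],(355,500))]))
o=arm.get_obs();p=o['tcp_pos'];print(o['t'],p,o['gripper_width'],o['finger_force'],o['force'])
```

```text
11.85 [ 451.52890681 -193.39758688  233.37758529] 51.73234127540131 0.0 [-0.16310907 -0.23866402  0.10806507]
```

View pics/s4c.png

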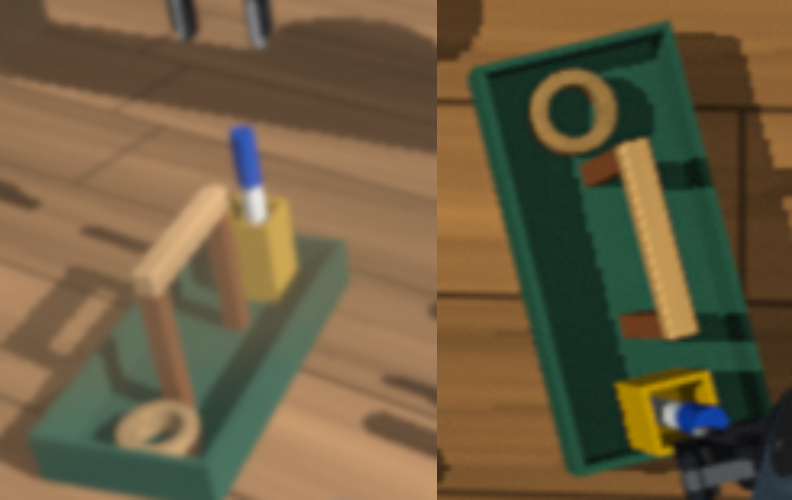

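The marker stands in the slot with its cap top at scene pixel (178,122), and the tape roll is in place. Moving over the handle and gripping it.

Call:
move_arm --commands '[[[0, 0, 20, 0, 0.3], [40, 10, 20, -0.5, 0.2], [80, 20, 20, -0.5, 0.2], [105, 26, 20, -0.5, 0.2], [112, 28, 10, -0.5, 0.2], [112, 28, -20, -0.5, 0.2], [112, 28, -55, -0.5, 0.2], [112, 28, -85, -0.5, 0.2], [112, 28, -105, -0.5, 0.2], [112, 28, -118, -0.5, 0.2], [112, 28, -121, -0.5, 0.2], [112, 28, -121, -0.5, 0.4], [112, 28, -121, -0.5, 0.6], [112, 28, -121, -0.5, 0.75], [112, 28, -121, -0.5, 0.9], [112, 28, -121, -0.5, 1], [112, 28, -121, -0.5, 1], [112, 28, -121, -0.5, 1]]]' --squeeze 100

```text
t: 14.1
tcp_pos: [564.3, -165.9, 113.9]
tcp_rot: [[0.965, 0.262, 0.001], [0.262, -0.965, -0.001], [0.001, 0.001, -1.0]]
force: [-0.6, -2.1, 6.2]
gripper_width: 16.4
finger_force: 98.1
```

Firm grip, with width 16.4 on the 18 mm bar. Lifting gently.

Call:
move_arm --commands '[[[0, 0, 3, 0, 1], [0, 0, 8, 0, 1], [0, 0, 16, 0, 1], [0, 0, 26, 0, 1], [0, 0, 37, 0, 1], [0, 0, 48, 0, 1], [0, 0, 59, 0, 1], [0, 0, 70, 0, 1], [0, 0, 80, 0, 1], [0, 0, 89, 0, 1], [0, 0, 96, 0, 1], [0, 0, 100, 0, 1], [0, 0, 102, 0, 1], [0, 0, 102, 0, 1], [0, 0, 102, 0, 1], [0, 0, 102, 0, 1], [0, 0, 102, 0, 1], [0, 0, 102, 0, 1]]]'

```text
t: 16.35
tcp_pos: [564.0, -165.7, 215.2]
tcp_rot: [[0.965, 0.262, -0.0], [0.262, -0.965, 0.0], [-0.0, -0.0, -1.0]]
force: [-0.5, -0.0, -6.2]
gripper_width: 16.2
finger_force: 97.7
```

Run:
```python
from h import *
b=shot('scene','s5.png')
i=cv2.imread('pics/s5.png');cv2.imwrite('pics/s5c.png',cv2.resize(i[20:280,60:400],(780,596)))
o=arm.get_obs();p=o['tcp_pos'];print(o['t'],p,o['gripper_width'],o['finger_force'],o['force'],o['moment'])
```

```text
16.4 [ 564.0232057  -165.63054862  215.28328723] 16.43370353240063 97.72659659385681 [-0.3725554   0.20191955 -5.72583844] [ 0.02033646 -0.03809354  0.02019419]
```

View pics/s5c.png

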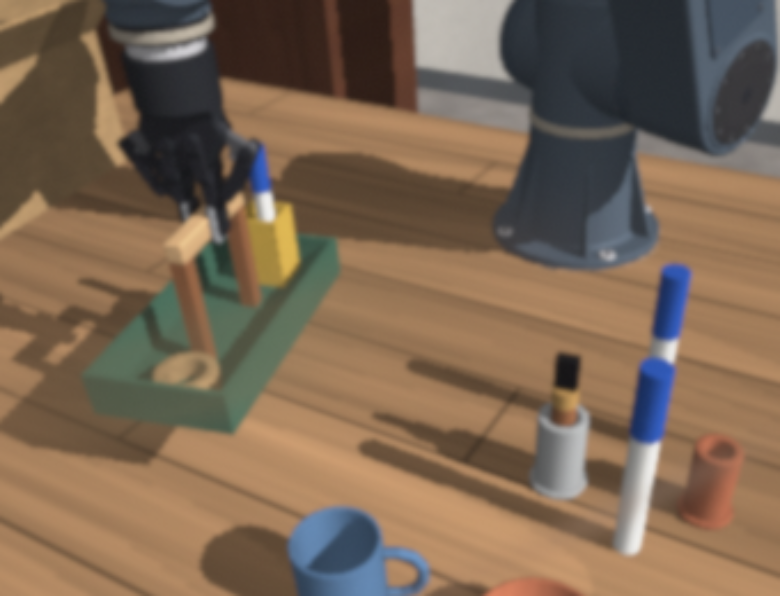

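The caddy hangs level about 10 cm up, with the marker in the slot and the tape roll in the tray. Cup, tin, mug and look-alikes all stand, and only the bowl's rim is inside this crop. I'll hold a moment, check and hand in.

Call:
move_arm --commands '[[[0, 0, 0, 0, 1], [0, 0, 0, 0, 1], [0, 0, 0, 0, 1], [0, 0, 0, 0, 1], [0, 0, 0, 0, 1], [0, 0, 0, 0, 1]]]'

```text
t: 17.15
tcp_pos: [564.0, -165.7, 215.3]
tcp_rot: [[0.965, 0.262, 0.0], [0.262, -0.965, -0.0], [0.0, 0.0, -1.0]]
force: [-0.0, -0.2, -5.9]
gripper_width: 16.5
finger_force: 97.7
```

Run:
```python
from h import *
a=cv2.imread('pics/s5.png');shot('scene','s6.png');b=cv2.imread('pics/s6.png')
print(cv2.absdiff(a,b)[60:230,90:220].max())
o=arm.get_obs();print(o['t'],o['tcp_pos'],o['finger_force'],o['force'],np.abs(o['qvel']).max())
print(arm.finish_job())
```

```text
14
17.2 [ 564.02527285 -165.65674783  215.28234626] 97.73056268692017 [ 0.13374735  0.08422194 -6.8361914 ] 0.0028272104259166263
the job is handed in; nothing more can be done
None
```

The job is handed in at 17.2 s: the arm is holding the caddy steady and level about 10 cm up, the marker is in the yellow slot and the tape roll is in the tray; no verdict came back.

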